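# Close up the shielded test box

## Robot

A 7-joint arm with a two-finger parallel gripper is mounted at the origin on the work surface. World frame = base frame: x ahead of the robot, y to its left, z up, the work surface at z = 0. Lengths are in m, angles in rad, forces in N, time in s.
With the tool pointing down it reaches from about 0.425 to 0.925 m from the base axis. Payload 6.8 kg.
Tool frame: the origin (TCP) lies midway between the tips of the shut fingers; the grasp point (between the pads) lies 19 mm behind it; z points along the fingers, y is the line along which they close (so a half turn about z gives the same grasp; the last joint's range is limited). The gripper opens to 85 mm and grips with 20 to 120 N. Pads are 22 mm wide; open, the fingers measure 114 mm over their backs; the gripper's body (76 mm by 85 mm) begins 54 mm behind the grasp point. The pads swing forward as they close: fully open they stand 13 mm farther back than shut.
Start: joints at [-1.412, 0.477, 0.022, 1.555, -0.011, 1.109, -0.083], TCP at [0.178, 0.651, 0.231] pointing down, gripper open.
Joint ranges: [-2.96, 2.96], [-0.34, 2.1], [-1.41, 1.46], [0.24, 2.44], [-1.37, 4.51], [0.17, 1.92], [-2.96, 2.96]. Speed limits (rad/s): [2.39, 2.39, 3.14, 3.14, 3.14, 3.14, 3.14].

## Interface

Orientations are given as a rotation vector (axis times angle).
In Python, from bench import r gives the robot as it stands.
- The arm moves only by the tool servo_tool, never from a script. Its arguments are lists of equal length, an entry for each row: "turn": the turn, a rotation vector about the world's x, y, z in units of 5 degrees (1.0 is 5 degrees), a list of three; "slide": the shift along the world's x, y, z in units of 30 mm (1.0 is 30 mm), a list of three; "hand": the opening, from 0 (shut) to 1 (fully open). In form: {"turn": [[rx, ry, rz], ...], "slide": [[dx, dy, dz], ...], "hand": [hand, ...]}. A call has 1 to 8 rows; each row is the pose to reach, as a shift and turn from the pose commanded when the call began; what a row does not reach only later rows make up. A row lasts 1/8 s, in which the tool goes at most 62.5 mm and 10.7 degrees, less where a joint would pass 70% of its speed; a pose out of reach is approached as far as the arm can. A call with a gripper value outside its range is refused whole. The fingers move at their own pace and stop on an object; "squeeze" is the grip in N (left out, the last holds). Time passes only in rows, so rows that repeat a pose let the fingers close. It gives the time, the measured TCP pose, the force, the opening and the grip force at its end, in the units of the state.
- r.get_obs(): the state, without advancing time (a new reading comes with each control period).
- r.grab_frame(name): name is "scene" or "top" or "wrist"; returns (picture, depth): 420x560x3 uint8, red, green, blue; 420x560 float32, m along the optical axis (not along the pixel's ray), 0 where there is no reading.
- r.get_calibration(name): a dict with "fovy" (degrees; the focal length in pixels is half the picture's height over the tangent of half this angle, whatever the lens; pixels are square), "cx", "cy" (the principal point, pixels), "R" (3x3) and "t" (3): a world point X has camera coordinates R X + t. Camera axes: x right, y down, z forward; pixel columns grow to the right and rows downward; lengths in m; the calibration is good to about 2 mm. A picture is of the moment at which its call begins: read the wrist's pose just before it. get_calibration takes no time and is no camera call; for the wrist camera it gives the pose at the moment of the call.
- r.hand_in(): hands the job in; it is judged then, once.
The state is a dict: "clock": time; "joints": joint angles; "qvel": joint speeds; "tau": joint torques, N m; "tcp_pos": TCP position; "orientation": TCP orientation; "contact_force": force on the tool from outside, world axes, zero at the start; "moment": the same for the moment, N m; "grip_width": finger opening in m; "gripper_force": force on a finger pad.
Only numpy, scipy, OpenCV 4.12 (cv2) and the standard library are available. Lean on these libraries where they do the work, as an engineer would, in place of code of your own. Each camera call takes 0.05 s, during which the arm holds its last target. There are 200 camera calls.

## Task

Close up the shielded test box by pushing from outside only, gripping and lifting nothing: first push the blue-fronted tray fully home with the fingertips, then push the open lid down until it is fully shut. The amplifier stands loose in the tray and must stay standing in it, untouched by the robot. Leave the attenuator, the carton and the wrench where they are.

Things in the scene. Friction and masses are not known exactly. Their poses are not given: they have to be found in the camera images.
- test_box: grey metal test box fixed to the work surface, 200 mm deep (x) by 240 mm wide (y) by 90 mm high, open at the top and in front. Origin at the centre of its underside, x pointing from its open front to its back, y along its width, z up. It stands in a different place and yaw each time (up to 0.35 rad either way).
- tray (a joint): how far the tray is pulled out of the front of the box towards the robot, in m: 0 is fully home (a firm stop). It starts 0.06 to 0.09 out. It slides along the box's x axis against about 2 N of friction and stays where it is left.
- tray_front (a point): centre of the outer face of the tray's blue front panel, 50 mm above the work surface. The panel is flat and upright, 240 mm wide and 80 mm high (from 7 to 87 mm above the work surface), faces the robot, and moves with the tray; with the tray home this face lies 110 mm in front of the box's origin. The panel is 10 mm thick; its bare metal inner side is not to be touched (that would be gripping it).
- lid (a joint): angle of the lid in rad: 0 is fully shut, level on the box rim (a firm stop); it grows as the lid opens upwards about its hinge along the top of the back wall. It starts at 0.8 to 1.05, leaning towards the robot over the box. A stiff hinge holds it where it is left; 1 to 4 N square to the lid near its free edge pushes it shut.
- lid_hinge (a point): middle of the lid's hinge line, 90 mm above the work surface, 100 mm behind the box's origin, the line running along the box's y axis; the underside of the lid passes through it.
- lid_edge (a point): middle of the lid's free edge, on its outer (upper) face. The lid is a flat grey plate 212 mm from hinge to free edge, 240 mm wide, 8 mm thick, with a yellow stripe along the free edge and a copper-coloured inner side. Its inner side is not to be touched (that would be gripping or lifting it).
- amplifier_mid (a point): centre of the amplifier, a loose black finned module of 50 by 70 mm and 42 mm high (short brass connectors stick out 10 mm in front), 0.18 to 0.35 kg, standing on the tray floor (top of the floor 16 mm above the work surface). The tray's inside is 175 mm long and 192 mm wide. Its y axis is its long side, z is up.
- attenuator_mid (a point): centre of a loose round steel attenuator, 40 mm in diameter, 60 mm high, standing on the work surface beside the box. Leave alone.
- carton_mid (a point): centre of a loose small cardboard carton, 60 by 50 mm, 55 mm high, standing on the work surface beside the box. Leave alone.
- wrench_grip (a point): handle of a loose steel wrench, 130 mm long, lying on the work surface beside the box. Leave alone.
There are look-alikes about, which are no part of the job. What is shaped like the part that bears amplifier_mid but orange, pink or red is not meant.

How it is judged:
By the outcome, as a careful person would: the job done as asked, in the order asked, and still so for the second after the job is handed in, with the robot touching nothing.
It also fails if it takes over 56 s, if anything falls off the work surface, if the arm or the gripper's body presses on something with over 40 N, if the wrist force passes 120 N, or if a joint passes its speed limit or range.

## Working session

There is one attempt and no reset: what is moved stays moved. The work goes in short steps, Python scripts to look and compute and a tool call to move; the robot and the scene stay as the last step left them, time stands still between calls to the robot, and variables do not carry over. Pictures are saved under pics/ and viewed, at most 10 in all, crops included, and the job is handed in when it is done.

Besides the shell and the picture viewer there is one more tool, called as name(argument=value, ...) on one line, values as JSON. servo_tool: Moves the arm, as the interface text tells. Its arguments: {"type":"object","properties":{"turn":{"type":"array"},"slide":{"type":"array"},"hand":{"type":"array"},"squeeze":{"type":"number"}},"required":["turn","slide","hand"]}

```bash
mkdir -p pics; ls
cat > h.py <<'E'
import numpy as np, cv2
from bench import r
def cal(n):
    c=r.get_calibration(n); f=210/np.tan(np.radians(c["fovy"])/2)
    return f,c["cx"],c["cy"],np.array(c["R"]),np.array(c["t"])
def pts(n,d):
    f,cx,cy,R,t=cal(n); v,u=np.mgrid[:420,:560]
    P=np.stack([(u-cx)*d/f,(v-cy)*d/f,d],-1)
    return (P-t)@R
def proj(n,X):
    f,cx,cy,R,t=cal(n); c=np.atleast_2d(X)@R.T+t
    return np.c_[c[:,0]/c[:,2]*f+cx,c[:,1]/c[:,2]*f+cy]
E
python3 - <<'E'
from h import *
o=r.get_obs(); print({k:np.round(v,3) for k,v in o.items()})
for n in("scene","top"):
    p,d=r.grab_frame(n); cv2.imwrite(f"pics/{n}0.png",p[...,::-1]); np.savez(f"pics/{n}0.npz",p=p,d=d)
    X=pts(n,d); print(n,r.get_calibration(n))
    hsv=cv2.cvtColor(p,cv2.COLOR_RGB2HSV)
    for nm,lo,hi in(("blue",(100,120,40),(130,255,255)),("yellow",(22,120,80),(35,255,255))):
        m=cv2.inRange(hsv,lo,hi); k,l,s,c=cv2.connectedComponentsWithStats(m)
        for i in range(1,k):
            if s[i,4]>60:
                q=X[(l==i)&(d>0)]; print(nm,s[i],q.min(0).round(3),np.median(q,0).round(3),q.max(0).round(3))
E
```

```text
pics
{'clock': np.float64(0.0), 'joints': array([-1.412,  0.478,  0.022,  1.556, -0.012,  1.109, -0.083]), 'qvel': array([-0.   , -0.002, -0.001, -0.002,  0.   ,  0.001,  0.001]), 'tau': array([ 0.0000e+00, -5.9646e+01,  1.6080e+00, -2.8121e+01,  1.2000e-02,
        9.0000e-03,  0.0000e+00]), 'tcp_pos': array([0.178, 0.651, 0.23 ]), 'orientation': array([-4.180e-01, -3.114e+00,  3.000e-03]), 'contact_force': array([-0.847, -0.526,  0.023]), 'moment': array([-0.005, -0.009, -0.075]), 'gripper_force': np.float64(0.0), 'grip_width': np.float64(0.085)}
scene {'fovy': 44.90755531085078, 'cx': 282.6147638814637, 'cy': 209.5131275105573, 'R': array([[ 0.23974237,  0.97069266, -0.01671426],
       [ 0.69442378, -0.18348981, -0.69577806],
       [-0.67845355,  0.1552007 , -0.71806234]]), 't': array([-0.14784496, -0.31427622,  1.4745118 ])}
blue [ 400    0   70   23 1216] [-0.802  0.574 -0.248] [-0.678  0.973 -0.15 ] [0.167 1.164 0.294]
blue [477   0  35  18 343] [-0.691  0.612 -0.227] [-0.676  1.294 -0.162] [0.186 1.368 0.297]
blue [ 511    0   49   61 1936] [-0.697  0.706 -0.505] [-0.676  1.564 -0.276] [0.209 1.758 0.294]
yellow [259 147 132  27 860] [ 0.592 -0.033  0.245] [0.602 0.082 0.252] [0.61  0.207 0.259]
top {'fovy': 57.958944269902794, 'cx': 278.13653465249644, 'cy': 211.7764374300553, 'R': array([[ 1.06762558e-02, -9.99940323e-01,  2.31677198e-03],
       [-9.92161567e-01, -1.08816280e-02, -1.24487010e-01],
       [ 1.24504791e-01, -9.69556959e-04, -9.92218533e-01]]), 't': array([0.02734445, 0.60490922, 0.97873254])}
blue [207 271  79   6  91] [ 0.433  0.015 -0.002] [0.441 0.118 0.087] [0.447 0.21  0.092]
yellow [196 197 115   8 333] [ 0.594 -0.055  0.   ] [0.601 0.088 0.253] [0.648 0.264 0.26 ]
```

View pics/scene0.png

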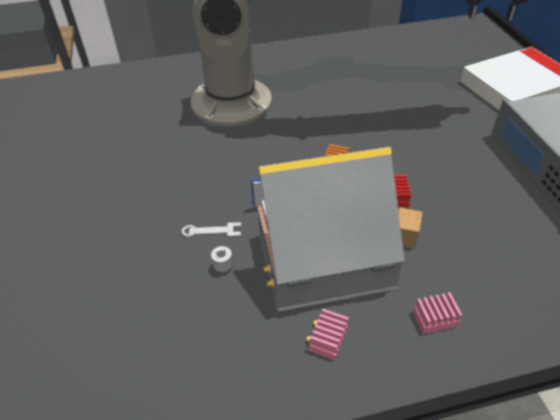

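View pics/top0.png

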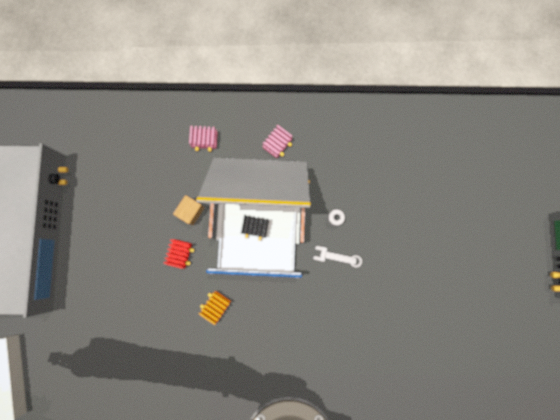

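The scene view shows the grey lid, with its yellow edge at about (327,160). The top view shows:
- **Tray:** blue front at (254,273).
- **Amplifier:** black, at (255,227).
- **Look-alikes:** orange (214,307), red (178,253), and pink (203,137) and (277,140). None of these is black, so the black one in the tray is the real amplifier.
- **Leave alone:** carton (188,209), attenuator (337,217), wrench (338,257).

```bash
cat >> h.py <<'E'
def ray(n,uv,z):
    f,cx,cy,R,t=cal(n); C=-R.T@t; uv=np.atleast_2d(uv).astype(float)
    D=np.c_[(uv[:,0]-cx)/f,(uv[:,1]-cy)/f,np.ones(len(uv))]@R
    return C+D*((z-C[2])/D[:,2])[:,None]
E
python3 - <<'E'
from h import *
z=np.load("pics/top0.npz"); p,d=z["p"],z["d"]; hsv=cv2.cvtColor(p,cv2.COLOR_RGB2HSV); X=pts("top",d)
m=cv2.inRange(hsv,(95,80,30),(130,255,255)); m[:,:200]=0;m[:,310:]=0;m[:260]=0;m[285:]=0
v,u=np.nonzero(m); P=ray("top",np.c_[u,v],.087)[:,:2]
(vx,vy,x0,y0)=cv2.fitLine(P.astype(np.float32),cv2.DIST_HUBER,0,.01,.01).ravel()
yaw=-np.arctan(vx/vy); s=(P-[x0,y0])@[-np.sin(yaw),np.cos(yaw)]; c=np.array([x0,y0])+(s.min()+s.max())/2*np.array([-np.sin(yaw),np.cos(yaw)])
print("panel",yaw,c,s.max()-s.min(), np.ptp(v))
# lid plane from scene depth
z2=np.load("pics/scene0.npz"); p2,d2=z2["p"],z2["d"]; Y=pts("scene",d2)
q=Y[180:260,285:380].reshape(-1,3); q=q[q[:,2]>.1]; cc=q.mean(0); n=np.linalg.svd(q-cc,full_matrices=False)[2][2]; n*=np.sign(n[2])
th=np.arccos(n[2]); print("lid n",n,"theta",th,"yaw",np.arctan2(n[1],n[0]),"c",cc, np.abs((q-cc)@n).mean())
h2=cv2.cvtColor(p2,cv2.COLOR_RGB2HSV); m=cv2.inRange(h2,(22,120,80),(35,255,255)); m[:, :250]=0;m[:,400:]=0;m[:140]=0;m[200:]=0
e=Y[(m>0)&(d2>0)]; mid=(e[e[:,1].argmin()]+e[e[:,1].argmax()])/2; print("stripe mid",mid,e.max(0)-e.min(0))
for nm,uv in(("orange",(214,307)),("red",(178,253)),("carton",(188,209)),("att",(337,217)),("wrench",(338,257)),("amp",(255,227))): print(nm,X[uv[1],uv[0]].round(3))
a=np.array([np.cos(yaw),np.sin(yaw)])
print("hinge from lid edge",mid[:2]+a*.212*np.cos(th), "edge z exp",.09+.212*np.sin(th)+.008*np.cos(th))
big=cv2.resize(p[150:335,140:380],None,fx=3,fy=3); cv2.imwrite("pics/crop.png",big[...,::-1])
E
```

```text
panel -0.036388233 [0.44135797 0.09392686] 0.2377488546369449 7
lid n [-0.82852517  0.09839652  0.55123875] theta 0.9869481192382497 yaw 3.0233852685721887 c [0.67289003 0.08021974 0.1728937 ] 0.03503809143730305
stripe mid [0.60021904 0.08688608 0.25450694] [0.0182514  0.23986553 0.01399444]
orange [0.352 0.2   0.023]
red [0.492 0.301 0.023]
carton [0.607 0.272 0.053]
att [ 0.596 -0.13   0.001]
wrench [ 0.486 -0.13   0.012]
amp [0.563 0.095 0.036]
hinge from lid edge [0.71700429 0.0826346 ] edge z exp 0.27129159100762623
```

View pics/crop.png

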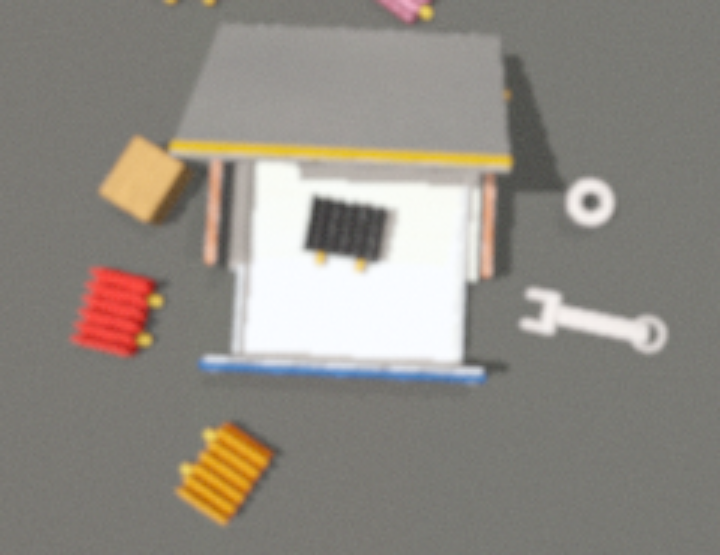

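The black amplifier stands in the tray at crop pixel (345,230), behind the blue front at (340,370). The orange decoy at (225,470) is to the left, clear of a push near the centre. I'll move above a point just in front of the panel.

servo_tool(turn=[[0,0,0.4],[0,0,0.8],[0,0,1.2],[0,0,1.6],[0,0,2.0],[0,0,2.4],[0,0,2.6],[0,0,2.6]], slide=[[0.5,-1.2,0],[1.1,-2.6,0],[1.7,-4.1,0],[2.4,-5.7,0],[3.1,-7.3,0],[3.8,-8.9,0],[4.4,-10.4,0],[5.0,-11.8,0]], hand=[0,0,0,0,0,0,0,0])

```text
clock: 1.1
tcp_pos: [0.3283, 0.2952, 0.2311]
orientation: [-0.063, -3.141, 0.0]
contact_force: [-0.2, 0.1, -0.1]
grip_width: 0.0001
gripper_force: 0.0
```

servo_tool(turn=[[0,0,0],[0,0,0],[0,0,0],[0,0,0],[0,0,0],[0,0,0]], slide=[[0.6,-1.3,0],[1.2,-2.7,0],[1.8,-4.2,0],[2.3,-5.3,-0.5],[2.6,-5.9,-0.8],[2.7,-6.2,-1]], hand=[0,0,0,0,0,0])

```text
clock: 1.85
tcp_pos: [0.4089, 0.11, 0.2008]
orientation: [-0.065, -3.14, 0.001]
contact_force: [0.2, 0.4, 0.3]
grip_width: 0.0002
gripper_force: 0.0
```

Run:
```python
from h import *
c=r.get_calibration("wrist"); p,d=r.grab_frame("wrist"); X=pts("wrist",d)
hsv=cv2.cvtColor(p,cv2.COLOR_RGB2HSV); m=(cv2.inRange(hsv,(100,100,30),(130,255,255))>0)&(d>0)&(X[...,0]>.35)
q=X[m]; print(len(q))
if len(q):
  print(np.percentile(q,[2,50,98],axis=0).round(4))
  f=q[(q[:,2]>.02)&(q[:,2]<.08)]
  if len(f)>20: k=np.polyfit(f[:,1]-.11,f[:,0],1); print("face x at y=.11",k, len(f))
p2,_=r.grab_frame("scene"); 
cv2.imwrite("pics/a.png",np.vstack([np.hstack([cv2.resize(p,(400,300)),cv2.resize(p2,(400,300))])])[...,::-1])
```

```text
4050
[[ 0.4361 -0.0218  0.0158]
 [ 0.4413  0.0743  0.0828]
 [ 0.4483  0.2092  0.0882]]
face x at y=.11 [0.0344477  0.44063324] 1707
```

View pics/a.png

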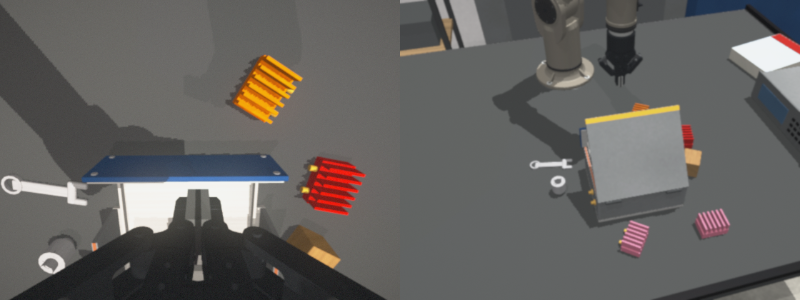

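The wrist view (left half) shows the panel running level from (85,165) to (285,180), the decoys off to the right, and nothing under the fingers in front of the panel. I'll descend and make contact.

servo_tool(turn=[[0,0,0],[0,0,0],[0,0,0],[0,0,0],[0,0,0],[0,0,0]], slide=[[0,0,-1],[0,0,-2.2],[0,0,-3.5],[0,0,-4.5],[0,0,-5.0],[0,0,-5.0]], hand=[0,0,0,0,0,0])

```text
clock: 2.7
tcp_pos: [0.4081, 0.112, 0.0506]
orientation: [-0.06, -3.139, 0.001]
contact_force: [0.6, 0.5, 0.8]
grip_width: 0.0002
gripper_force: 0.0
```

servo_tool(turn=[[0,0,0],[0,0,0],[0,0,0],[0,0,0],[0,0,0],[0,0,0],[0,0,0],[0,0,0]], slide=[[0.1,0,0],[0.2,0,0],[0.3,0,0],[0.4,0,0],[0.5,0,0],[0.6,0,0],[0.7,0,0],[0.8,0,0]], hand=[0,0,0,0,0,0,0,0])

```text
clock: 3.7
tcp_pos: [0.4324, 0.111, 0.0512]
orientation: [-0.063, -3.139, 0.0]
contact_force: [-1.4, 0.3, 1.4]
grip_width: -0.0001
gripper_force: 1.1
```

Contact is near x = 0.431. I'll push gently at about 32 mm/s along the box's x axis.

servo_tool(turn=[[0,0,0],[0,0,0],[0,0,0],[0,0,0],[0,0,0],[0,0,0],[0,0,0],[0,0,0]], slide=[[0.12,0,0],[0.25,-0.01,0],[0.38,-0.01,0],[0.51,-0.02,0],[0.64,-0.02,0],[0.77,-0.03,0],[0.9,-0.03,0],[1.0,-0.03,0]], hand=[0,0,0,0,0,0,0,0])

```text
clock: 4.7
tcp_pos: [0.4633, 0.1101, 0.0513]
orientation: [0.063, 3.141, -0.0]
contact_force: [-1.9, -0.5, -1.1]
grip_width: -0.0001
gripper_force: 1.1
```

servo_tool(turn=[[0,0,0],[0,0,0],[0,0,0],[0,0,0],[0,0,0],[0,0,0],[0,0,0],[0,0,0]], slide=[[0.12,0,0],[0.25,-0.01,0],[0.38,-0.01,0],[0.51,-0.02,0],[0.64,-0.02,0],[0.77,-0.03,0],[0.9,-0.03,0],[1.0,-0.03,0]], hand=[0,0,0,0,0,0,0,0])

```text
clock: 5.7
tcp_pos: [0.4933, 0.1093, 0.0513]
orientation: [0.063, 3.141, -0.0]
contact_force: [-2.8, -1.6, 0.2]
grip_width: -0.0
gripper_force: 1.1
```

Run:
```python
from h import *
p,d=r.grab_frame("top"); X=pts("top",d); p2,d2=r.grab_frame("scene")
cv2.imwrite("pics/b.png",np.hstack([cv2.resize(p[130:340,120:400],(400,300)),cv2.resize(p2[60:330,180:540],(400,300))])[...,::-1])
```

```text
(no output)
```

View pics/b.png

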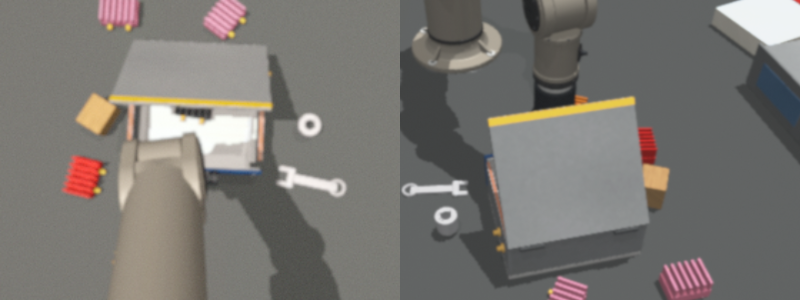

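The tray is mostly in and the amplifier still stands upright at (193,112). The wrist front (162,140) is clear of the lid edge (190,102). I'll finish slowly, watching the force.

servo_tool(turn=[[0,0,0],[0,0,0],[0,0,0],[0,0,0],[0,0,0],[0,0,0],[0,0,0],[0,0,0]], slide=[[0.08,0,0],[0.16,0,0],[0.24,-0.01,0],[0.32,-0.01,0],[0.4,-0.01,0],[0.48,-0.02,0],[0.56,-0.02,0],[0.64,-0.02,0]], hand=[0,0,0,0,0,0,0,0])

```text
clock: 6.8
tcp_pos: [0.5075, 0.1089, 0.0505]
orientation: [-0.061, -3.131, 0.001]
contact_force: [-17.7, 2.1, 13.8]
grip_width: 0.0002
gripper_force: 9.0
```

servo_tool(turn=[[0,0,0],[0,0,0],[0,0,0],[0,0,0]], slide=[[0.06,0,0],[0.12,0,0],[0.18,0,0],[0.22,0,0]], hand=[0,0,0,0])

```text
clock: 7.3
tcp_pos: [0.5072, 0.1088, 0.0492]
orientation: [-0.059, -3.118, 0.003]
contact_force: [-30.9, 2.5, 19.4]
grip_width: 0.0001
gripper_force: 15.7
```

The tray hit a firm stop at x = 0.507, with force rising and no motion. That puts the box origin near x = 0.628 and is consistent with the lid geometry. I'll back off and check.

servo_tool(turn=[[0,0,0],[0,0,0],[0,0,0],[0,0,0],[0,0,0],[0,0,0]], slide=[[-0.4,0,0],[-1.0,0.02,0],[-1.7,0.04,0],[-2.5,0.05,0.3],[-3.0,0.06,1.5],[-3.2,0.06,3]], hand=[0,0,0,0,0,0])

```text
clock: 8.05
tcp_pos: [0.4222, 0.1102, 0.1419]
orientation: [-0.063, -3.141, 0.001]
contact_force: [0.6, -0.4, -0.7]
grip_width: -0.0
gripper_force: 0.0
```

Run:
```python
from h import *
r.get_calibration("wrist"); p,d=r.grab_frame("wrist"); X=pts("wrist",d)
hsv=cv2.cvtColor(p,cv2.COLOR_RGB2HSV); m=(cv2.inRange(hsv,(100,100,30),(130,255,255))>0)&(d>0)&(X[...,0]>.35)
f=X[m]; f=f[(f[:,2]>.02)&(f[:,2]<.08)]; k=np.polyfit(f[:,1]-.094,f[:,0],1); print("face",k,len(f))
p2,d2=r.grab_frame("scene"); Y=pts("scene",d2)
h2=cv2.cvtColor(p2,cv2.COLOR_RGB2HSV); m=cv2.inRange(h2,(22,120,80),(35,255,255)); m[:,:250]=0;m[:,400:]=0;m[:140]=0;m[200:]=0
e=Y[(m>0)&(d2>0)]; print("stripe",e.min(0),np.median(e,0),e.max(0),"slope",np.polyfit(e[:,1],e[:,0],1))
q=Y[170:215,290:375].reshape(-1,3); A=np.c_[q[:,:2]-[.68,.085],np.ones(len(q))]; s=np.linalg.lstsq(A,q[:,2],rcond=None); print("lid z=a dx+b dy+c at (.68,.085)",s[0],np.arctan(np.hypot(*s[0][:2])),"rms",np.sqrt(s[1]/len(q)))
t,_=r.grab_frame("top"); cv2.imwrite("pics/c.png",np.hstack([cv2.resize(p,(400,300)),cv2.resize(t[130:340,120:400],(400,300))])[...,::-1]); print(r.get_obs()["tcp_pos"])
```

```text
face [0.04932307 0.52317045] 4405
stripe [ 0.59187057 -0.03244561  0.24549264] [0.60167959 0.08270254 0.25231718] [0.61047953 0.20691361 0.25863261] slope [0.0342012  0.59877588]
lid z=a dx+b dy+c at (.68,.085) [ 0.66161819 -0.23515929  0.23616531] 0.6121788612904789 rms [0.02998147]
[0.42504081 0.11137264 0.14363435]
```

View pics/c.png

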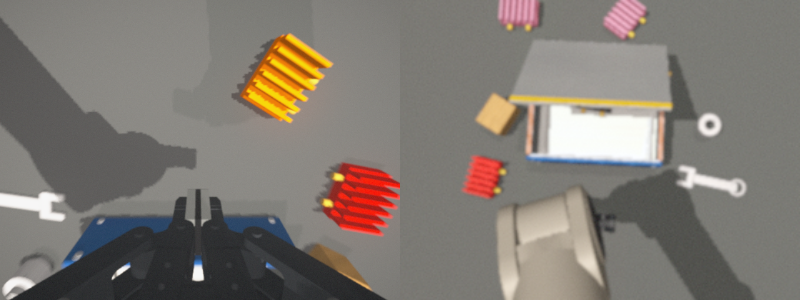

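The tray is home: its blue front is flush with the box at (597,160), and the amplifier's connectors show under the lid edge at (605,110). Next I'll go up and over the lid's free edge.

servo_tool(turn=[[0,0,0],[0,0,0],[0,0,0],[0,0,0],[0,0,0],[0,0,0],[0,0,0],[0,0,0]], slide=[[0,0,1.3],[0,-0.1,2.9],[0,-0.2,4.5],[0,-0.3,5.8],[0.4,-0.4,6.5],[1.4,-0.6,6.5],[2.6,-0.8,6.5],[3.8,-0.8,6.5]], hand=[0,0,0,0,0,0,0,0])

```text
clock: 9.2
tcp_pos: [0.5384, 0.0859, 0.3355]
orientation: [0.064, 3.141, -0.001]
contact_force: [0.0, 0.2, 0.0]
grip_width: 0.0002
gripper_force: 0.0
```

servo_tool(turn=[[0,0,0],[0,0,0],[0,0,0],[0,0,0],[0,0,0],[0,0,0]], slide=[[1.2,0,0],[2.2,0,0],[2.9,0,0],[3.2,0,0],[3.2,0,-0.7],[3.2,0,-1.5]], hand=[0,0,0,0,0,0])

```text
clock: 9.95
tcp_pos: [0.6329, 0.0864, 0.2905]
orientation: [0.063, 3.14, 0.0]
contact_force: [-0.4, 0.3, 0.3]
grip_width: 0.0002
gripper_force: 0.0
```

Run:
```python
from h import *
p,d=r.grab_frame("scene"); w,_=r.grab_frame("wrist")
t=r.get_obs()["tcp_pos"]; print(t,proj("scene",t))
cv2.imwrite("pics/d.png",np.hstack([cv2.resize(p[60:330,180:540],(400,300)),cv2.resize(w,(400,300))])[...,::-1])
```

```text
[0.63091937 0.08643639 0.28816192] [[331.76346122 154.40233486]]
```

View pics/d.png

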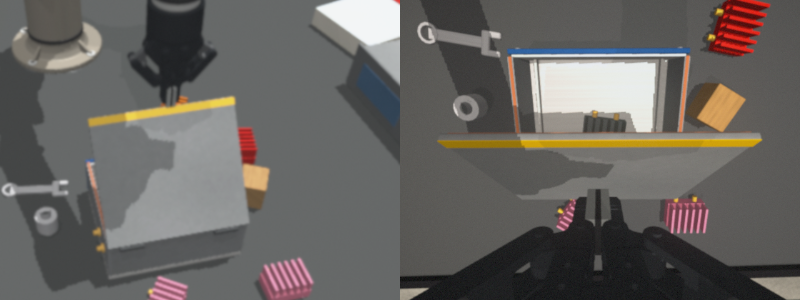

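The tip at (172,100) in the left view projects over the lid. The wrist view shows it on the outer side of the yellow edge (row 143) at (600,200), with the amplifier standing at (603,123). I'll descend to contact.

servo_tool(turn=[[0,0,0],[0,0,0],[0,0,0],[0,0,0],[0,0,0],[0,0,0],[0,0,0],[0,0,0]], slide=[[0.2,0,-0.3],[0.2,0,-0.7],[0.2,0,-1.1],[0.2,0,-1.4],[0.2,0,-1.7],[0.2,0,-2.0],[0.2,0,-2.2],[0.2,0,-2.4]], hand=[0,0,0,0,0,0,0,0])

```text
clock: 11.05
tcp_pos: [0.6388, 0.0866, 0.219]
orientation: [0.063, 3.141, 0.0]
contact_force: [-0.0, -0.5, 0.1]
grip_width: 0.0002
gripper_force: 0.0
```

servo_tool(turn=[[0,0,0],[0,0,0],[0,0,0],[0,0,0],[0,0,0],[0,0,0],[0,0,0],[0,0,0]], slide=[[0,0,-0.15],[0,0,-0.3],[-0.1,0,-0.5],[-0.25,0,-0.7],[-0.4,0,-0.9],[-0.55,0,-1.1],[-0.7,0,-1.3],[-0.85,0,-1.5]], hand=[0,0,0,0,0,0,0,0])

```text
clock: 12.05
tcp_pos: [0.6128, 0.0868, 0.1738]
orientation: [-0.062, -3.141, -0.0]
contact_force: [0.9, 1.1, 1.1]
grip_width: 0.0003
gripper_force: 1.1
```

servo_tool(turn=[[0,0,0],[0,0,0],[0,0,0],[0,0,0],[0,0,0],[0,0,0],[0,0,0],[0,0,0]], slide=[[-0.15,0,-0.2],[-0.3,0,-0.4],[-0.45,0,-0.6],[-0.6,0,-0.8],[-0.7,0,-1.0],[-0.8,0,-1.2],[-0.9,0,-1.4],[-1.0,0,-1.6]], hand=[0,0,0,0,0,0,0,0])

```text
clock: 13.05
tcp_pos: [0.583, 0.0865, 0.1259]
orientation: [-0.063, -3.141, 0.0]
contact_force: [2.0, -0.5, 1.3]
grip_width: -0.0
gripper_force: 0.9
```

The lid is following the fingertips. I'll push it down slowly to the stop.

servo_tool(turn=[[0,0,0],[0,0,0],[0,0,0],[0,0,0],[0,0,0],[0,0,0],[0,0,0],[0,0,0]], slide=[[-0.1,0,-0.15],[-0.2,0,-0.3],[-0.3,0,-0.45],[-0.35,0,-0.6],[-0.4,0,-0.75],[-0.4,0,-0.88],[-0.4,0,-0.98],[-0.4,0,-1.05]], hand=[0,0,0,0,0,0,0,0])

```text
clock: 14.05
tcp_pos: [0.5708, 0.0866, 0.0977]
orientation: [-0.063, -3.139, -0.003]
contact_force: [-16.4, -1.0, 47.7]
grip_width: 0.0001
gripper_force: 23.9
```

The lid reached its stop at z = 0.098, which is the rim plus the lid thickness. I'll lift clear and check.

servo_tool(turn=[[0,0,0],[0,0,0],[0,0,0],[0,0,0],[0,0,0],[0,0,0],[0,0,0],[0,0,0]], slide=[[0,0,0.3],[0,0,0.8],[0,0,1.6],[0,0,2.8],[0,0,4.2],[0,0,5.5],[0,0,6.2],[0,0,6.2]], hand=[0,0,0,0,0,0,0,0])

```text
clock: 15.05
tcp_pos: [0.5721, 0.0866, 0.2826]
orientation: [0.063, 3.138, 0.002]
contact_force: [-0.2, 0.6, -0.3]
grip_width: -0.0001
gripper_force: 0.0
```

Run:
```python
from h import *
p,d=r.grab_frame("scene"); w,dw=r.grab_frame("wrist"); t,_=r.grab_frame("top")
for n,a,dd in(("scene",p,d),("wrist",w,dw)):
  X=pts(n,dd); h=cv2.cvtColor(a,cv2.COLOR_RGB2HSV); m=(cv2.inRange(h,(20,120,80),(35,255,255))>0)&(dd>0)&(X[...,2]>.06)&(X[...,0]>.45)&(X[...,0]<.6)
  q=X[m]; print(n,len(q),np.percentile(q,[5,50,95],axis=0).round(4) if len(q) else "")
  b=(cv2.inRange(h,(100,100,30),(130,255,255))>0)&(dd>0)&(np.abs(X[...,0]-.5)<.1)&(np.abs(X[...,1])<.3); q=X[b]
  print("blue",len(q),np.median(q,0).round(4) if len(q) else "")
o=r.get_obs(); print(o["tcp_pos"],o["contact_force"],o["clock"])
cv2.imwrite("pics/e.png",np.hstack([cv2.resize(p[60:330,180:540],(400,300)),cv2.resize(w,(400,300))])[...,::-1])
```

```text
scene 432 [[ 0.5158 -0.0191  0.0967]
 [ 0.5231  0.0887  0.099 ]
 [ 0.5301  0.1969  0.1012]]
blue 0 
wrist 3392 [[ 0.5151 -0.0165  0.0966]
 [ 0.5222  0.0896  0.0978]
 [ 0.5291  0.1991  0.0991]]
blue 3 [0.5581 0.0669 0.3614]
[0.57048126 0.08652281 0.27962557] [-0.23771804 -0.23100312  0.10562402] 15.2
```

View pics/e.png

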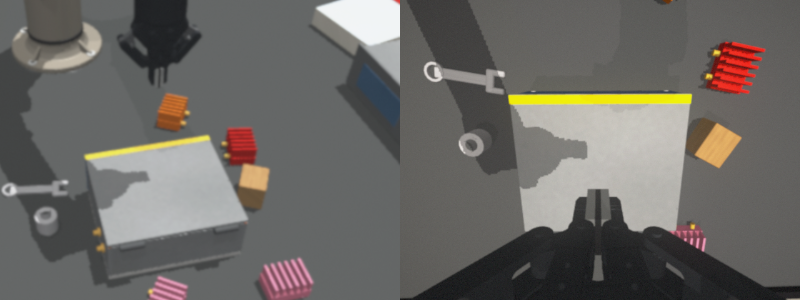

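Run:
```python
from h import *
w,d=r.grab_frame("wrist"); X=pts("wrist",d); h=cv2.cvtColor(w,cv2.COLOR_RGB2HSV)
f,cx,cy,R,t=cal("wrist"); print("cam",-R.T@t)
for u in (200,240,300,340):
  print(u,[(v,*w[v,u],*X[v,u].round(3)) for v in range(122,142,2)])
```

```text
cam [0.49149652 0.09087715 0.42291216]
200 [(122, np.uint8(101), np.uint8(99), np.uint8(91), np.float64(0.508), np.float64(-0.003), np.float64(0.0)), (124, np.uint8(99), np.uint8(99), np.uint8(90), np.float64(0.51), np.float64(-0.003), np.float64(0.001)), (126, np.uint8(102), np.uint8(101), np.uint8(93), np.float64(0.513), np.float64(-0.003), np.float64(0.002)), (128, np.uint8(96), np.uint8(97), np.uint8(92), np.float64(0.515), np.float64(-0.004), np.float64(-0.0)), (130, np.uint8(58), np.uint8(68), np.uint8(80), np.float64(0.515), np.float64(0.005), np.float64(0.038)), (132, np.uint8(68), np.uint8(73), np.uint8(81), np.float64(0.516), np.float64(0.01), np.float64(0.065)), (134, np.uint8(209), np.uint8(205), np.uint8(112), np.float64(0.515), np.float64(0.018), np.float64(0.099)), (136, np.uint8(240), np.uint8(238), np.uint8(10), np.float64(0.517), np.float64(0.018), np.float64(0.098)), (138, np.uint8(241), np.uint8(238), np.uint8(10), np.float64(0.519), np.float64(0.018), np.float64(0.099)), (140, np.uint8(241), np.uint8(238), np.uint8(10), np.float64(0.52), np.float64(0.017), np.flo
[... 2540 characters left out ...]
float64(0.521), np.float64(0.163), np.float64(0.013)), (130, np.uint8(61), np.uint8(69), np.uint8(81), np.float64(0.521), np.float64(0.157), np.float64(0.046)), (132, np.uint8(110), np.uint8(109), np.uint8(100), np.float64(0.518), np.float64(0.148), np.float64(0.098)), (134, np.uint8(229), np.uint8(223), np.uint8(70), np.float64(0.52), np.float64(0.148), np.float64(0.099)), (136, np.uint8(241), np.uint8(236), np.uint8(10), np.float64(0.522), np.float64(0.148), np.float64(0.098)), (138, np.uint8(241), np.uint8(236), np.uint8(10), np.float64(0.524), np.float64(0.148), np.float64(0.098)), (140, np.uint8(241), np.uint8(235), np.uint8(10), np.float64(0.526), np.float64(0.148), np.float64(0.098))]
```

The panel face lies 2 mm behind the lid edge (0.519 against 0.517 at y = 0.11), exactly as it should with the tray home. The lid is level at 0.098–0.099 m, and the carton, attenuator and wrench haven't moved.

```bash
python3 -c "
from bench import r
print(r.hand_in())"
```

```text
the job is handed in; nothing more can be done
None
```

I pushed the tray fully home and then the lid fully shut, and handed the job in at about 15 s. The amplifier was still upright when last seen, just before the lid closed over it, and the attenuator, carton and wrench stayed put.

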